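Close the slicer's thickness lever and put its guard to dry

ROBOT

A 6-joint arm with a two-finger parallel gripper is mounted at the origin on a cart in front of the work surface, level with it; the furniture and walls round the work are solid. World frame = base frame: x ahead of the robot, y to its left, z up, the work surface at z = 0. Lengths are in mm, angles in rad, forces in N, time in s.
With the tool pointing down it reaches from about 375 to 750 mm from the base axis. Payload 9 kg.
Tool frame: the origin (TCP) lies midway between the tips of the shut fingers; the grasp point (between the pads) lies 19 mm behind it; z points along the fingers, y is the line along which they close (so a half turn about z gives the same grasp; the last joint's range is limited). The gripper opens to 85 mm and grips with 20 to 120 N. Pads are 22 mm wide; open, the fingers measure 114 mm over their backs; the gripper's body (76 mm by 85 mm) begins 54 mm behind the grasp point. The pads swing forward as they close: fully open they stand 13 mm farther back than shut.
Start: joints at [-1.371, 0.104, 0.097, 1.564, 0, 1.353], TCP at [243.463, -548.418, 231.331] pointing down, gripper open.
Joint ranges: [-2.99, 2.99], [-0.84, 1.86], [-1.1, 1.16], [-1.84, 2.11], [-1.51, 1.56], [-3.14, 3.14]. Speed limits (rad/s): [2.22, 2.22, 2.57, 3.14, 3.14, 3.14].

INTERFACE

Orientations are given as a unit quaternion [x, y, z, w].
In Python, from rig import observe, capture, get_calibration, finish_job gives the robot as it stands.
- The arm moves only by the shell command python3 -m pendant 'ROWS'. ROWS is JSON, a list that holds one entry, the list of rows, each a list of 7 numbers: the shift along the tool's x, y, z in m, then the turn, a rotation vector about the tool's x, y, z in rad, then the opening, from 0 (shut) to 1 (fully open). A call has 1 to 10 rows; each row is the pose to reach, as a shift and turn from the pose commanded when the call began, along the tool's axes at that moment; what a row does not reach only later rows make up. A row lasts 1/10 s, in which the tool goes at most 50 mm and 8.59 degrees, less where a joint would pass 70% of its speed; a pose out of reach is approached as far as the arm can. A call with a gripper value outside its range is refused whole. The fingers move at their own pace and stop on an object; the grip force is fixed at half the most. Time passes only in rows, so rows that repeat a pose let the fingers close. It gives the time, the measured TCP pose, the force, the opening and the grip force at its end, in the units of the state.
- observe(): the state, without advancing time (a new reading comes with each control period).
- capture(name): name is "scene" or "side" or "wrist"; returns the picture (420x560x3 uint8, blue, green, red); there is no depth.
- get_calibration(name): a dict with "mtx" (3x3 intrinsics, pixels), "dist" ([k1, k2, p1, p2, k3] as OpenCV has them; the pictures are not rectified), "pose" (4x4, takes a point from camera to world coordinates). Camera axes: x right, y up, looking along -z (the intrinsics and any distortion apply to the point x, -y, -z); pixel columns grow to the right and rows downward; lengths in mm; the calibration is good to about 2 mm. A picture is of the moment at which its call begins: read the wrist's pose just before it. get_calibration takes no time and is no camera call; for the wrist camera it gives the pose at the moment of the call.
- finish_job(): hands the job in; it is judged then, once.
The state is a dict: "t": time; "qpos": joint angles; "joint_velocities": joint speeds; "joint_torque": joint torques, N m; "position": TCP position; "ee_rot": TCP orientation; "ft_force": force on the tool from outside, world axes, zero at the start; "wrist_torque": the same for the moment, N m; "grip_width": finger opening in mm; "grasp_force": force on a finger pad.
Only numpy, scipy, OpenCV 4.12 (cv2) and the standard library are available. Lean on these libraries where they do the work, as an engineer would, in place of code of your own. Each camera call takes 0.05 s, during which the arm holds its last target. There are 200 camera calls.

TASK

Slicing is finished, so make the slicer safe. While the hand guard still stands over the blade, draw the thickness lever out sideways, throw it to the closed notch (the one marked by a single round dot, where the lever stands upright) and let it spring fully in; only then lift the guard off by its knob, hang it astride the bar of the drying rail, and last fold the clear shield down flat over the blade. Leave the lemon, mug and jar where they are.

Things in the scene. Friction and masses are not known exactly. Their poses are not given: they have to be found in the camera images.
- slicer: vegetable slicer, fixed to the worktop: a 300 x 106 mm bed on a white catch box, with two steel side rails whose tops are 75 mm high, 94 mm apart. Origin: centre of its underside; z up, y along the slicing direction (length), -x the operator's side. A black lever housing (x -109 to -52, y -154 to -62, 75 mm high) stands on its -x side. The blade crosses the bed at about y +49.
- closed_notch (a point): the closed notch, on the top face of the steel gate plate of the lever housing (75 mm high), where the lever's 6 mm shaft crosses the plate. Gate: a slot along the slicer's y with four notches on its -x side, each 11 mm wide and 9 mm deep; from +y to -y they are marked thick bar (thick slices), thin bar (thin slices), one round dot (closed), two small dots (julienne). Axes as the slicer's.
- lever_ball (a point): centre of the lever's black ball knob, 26 mm across, 155 mm above the lever's pivot; the pivot is in the housing 60 mm straight below the closed notch's point. z runs along the lever, away from the pivot. When closed the ball is 95 mm straight above closed_notch.
- lever_swing (a joint): swing of the lever along the slot (rad): 0 closed (upright), +0.28 thin, +0.56 thick, -0.28 julienne; positive leans to the slicer's +y. Its cam raises the feed ramp: flush with the blade when closed. Stays where it is left. The lever starts in, or caught between, the thin and thick notches.
- lever_side (a joint): sideways lean of the lever towards the slicer's +x (rad): 0 fully in a notch, 0.15 on the lands between notches, 0.24 against the far side of the slot. A spring of about 2 to 3 N at the ball pulls it towards 0, into the notches.
- guard: loose hand guard, 160 g: a bent steel saddle 84 mm long (its y), open underneath, with two upright legs 40 mm high whose outer edges are 105 mm apart, a pitched roof (34 degrees each side) and a black knob on the ridge. Origin: midway between the feet, at their underside; y along the ridge. It starts astride the slicer's side rails, over the blade.
- guard_knob (a point): middle of the guard's knob, 36 mm across, 89 mm above the feet (knob from 76 to 100 mm).
- guard_ridge (a point): underside of the guard's ridge at mid-length, 68 mm above the feet; the bar comes to lie 8 mm below this point.
- drying_rail: steel drying rail, fixed: a 110 x 250 mm base plate with two posts 210 mm apart that carry a level round bar. Origin: centre of the underside; the bar runs along its y.
- rail_mid (a point): middle of the bar's axis, 175 mm above the worktop; bar 14 mm thick, straight for 180 mm along y.
- shield_hinge (a joint): angle of the blade shield (rad): 0 folded flat on the slicer's side rails, about 1.85 standing open, leaning to the operator's side. It stays open, and falls shut softly once pushed past upright.
- shield_axis (a point): middle of the shield's hinge line, which runs along the slicer's y just outside its -x side rail, 78 mm high. The shield is a clear plate 115 mm (along y) by 114 mm, 3 mm thick, with a grey rim.
- shield_edge (a point): middle of the shield's free edge, 112 mm from the hinge line.
- lemon: a yellow lemon, 72 mm long, lying on the worktop: leave it alone. Origin under its centre.
- striped_mug: a white mug with pink stripes, 96 mm high, behind the work: leave it alone. Origin at the centre of its underside.
- preserve_jar: a glass jar with a yellow lid, 71 x 110 mm, behind the work: leave it alone. Origin at the centre of its underside.
Not all that is in view belongs to the job. Leave any orange look-alike of the guard alone.

How it is judged (in metres and radians):
On the way, in this order (a step that is already met when the one before it is completed fails the run):
1. the lever is in the closed notch while the guard still stands over the blade (value of joint lever_swing between -0.07 and 0.07 rad and value of joint lever_side below 0.05 rad and distance of guard from where it was at the start of the episode below 0.04 m), for 0.2 s.
2. the guard hangs astride the bar (x of guard_ridge in the frame of rail_mid between -0.015 and 0.015 m and y of guard_ridge in the frame of rail_mid between -0.06 and 0.06 m and z of guard_ridge in the frame of rail_mid between 0.003 and 0.02 m and angle between guard's own z axis and vertical below 0.3 rad and angle between the y axis of guard and the y axis of drying_rail, either way round below 0.25 rad and contact force between guard and drying_rail above 0.4 N and contact force between the fingers and guard below 0.2 N), for 0.2 s.
3. the shield is folded down flat (value of joint shield_hinge below 0.06 rad), for 0.2 s.
At the end, for the whole second after the job is handed in: Lever in the closed notch (swing within 0.07 rad of 0, side lean under 0.05); guard hanging still astride the bar's straight part (ridge within 15 mm and 0.25 rad of the bar, 60 mm of its middle, 0.3 rad of level); shield flat (under 0.06 rad) (x of guard_ridge in the frame of rail_mid between -0.015 and 0.015 m and y of guard_ridge in the frame of rail_mid between -0.06 and 0.06 m and z of guard_ridge in the frame of rail_mid between 0.003 and 0.02 m and angle between guard's own z axis and vertical below 0.3 rad and angle between the y axis of guard and the y axis of drying_rail, either way round below 0.25 rad and contact force between guard and drying_rail above 0.4 N and value of joint lever_swing between -0.07 and 0.07 rad and value of joint lever_side below 0.05 rad and value of joint shield_hinge below 0.06 rad and linear speed of guard below 0.03 m/s); the robot touches nothing.
It fails at once if the lemon was pushed away (distance of lemon from where it was at the start of the episode above 0.03 m).
It fails at once if the mug was pushed away (distance of striped_mug from where it was at the start of the episode above 0.03 m).
It fails at once if the jar was pushed away (distance of preserve_jar from where it was at the start of the episode above 0.03 m).
It also fails if it takes over 70 s, if anything falls off the work surface, if the arm or the gripper's body presses on something with over 40 N, if the wrist force passes 120 N, or if a joint passes its speed limit or range.

## Working session

There is one attempt and no reset: what is moved stays moved. The work goes in short steps, Python scripts to look and compute and a shell command to move; the robot and the scene stay as the last step left them, time stands still between calls to the robot, and variables do not carry over. Pictures are saved under pics/ and viewed, at most 10 in all, crops included, and the job is handed in when it is done.

```bash
mkdir -p pics
cat > h.py <<'E'
import numpy as np, cv2
from rig import observe, capture, get_calibration
from scipy.spatial.transform import Rotation as R
def ray(n,u,v):
    c=get_calibration(n);P=np.array(c['pose'])
    p=cv2.undistortPoints(np.array([[[u,v]]],float),np.array(c['mtx']),np.array(c['dist']))[0,0]
    d=P[:3,:3]@np.array([p[0],-p[1],-1]);return P[:3,3],d/np.linalg.norm(d)
def onz(n,u,v,z):
    o,d=ray(n,u,v);return o+d*(z-o[2])/d[2]
def tri(*obs):
    A=np.zeros((3,3));b=np.zeros(3)
    for n,u,v in obs:
        o,d=ray(n,u,v);M=np.eye(3)-np.outer(d,d);A+=M;b+=M@o
    p=np.linalg.solve(A,b)
    res=[round(float(np.linalg.norm((np.eye(3)-np.outer(d,d))@(p-o))),1) for o,d in (ray(*x) for x in obs)]
    return p.round(1),res
def proj(n,X):
    c=get_calibration(n);P=np.array(c['pose']);q=(np.atleast_2d(X)-P[:3,3])@P[:3,:3];q=q*[1,-1,-1]
    return cv2.projectPoints(q,np.zeros(3),np.zeros(3),np.array(c['mtx']),np.array(c['dist']))[0][:,0]
def totool(dw): # world shift mm -> tool axes m
    return (R.from_quat(observe()['ee_rot']).inv().apply(dw)/1000).round(4)
E
python3 - <<'E'
from h import *
for n in('scene','side'):
    cv2.imwrite(f'pics/{n}0.png',cv2.resize(capture(n),(800,600)))
    print(n,np.array(get_calibration(n)['pose']).round(2).tolist())
s=observe();print(R.from_quat(s['ee_rot']).as_matrix().round(3),s['position'],s['ft_force'])
E
```

```text
scene [[0.52, 0.47, -0.71, -485.13], [-0.85, 0.29, -0.44, -702.29], [-0.0, 0.83, 0.55, 915.06], [0.0, 0.0, 0.0, 1.0]]
side [[0.21, 0.71, -0.67, -485.85], [-0.98, 0.14, -0.16, -348.0], [-0.02, 0.69, 0.73, 1257.21], [0.0, 0.0, 0.0, 1.0]]
[[ 0.914  0.406 -0.   ]
 [ 0.406 -0.914  0.001]
 [ 0.    -0.001 -1.   ]] [ 243.43692873 -548.07397781  230.60485382] [0.46266166 0.55914632 0.10776937]
```

View pics/scene0.png

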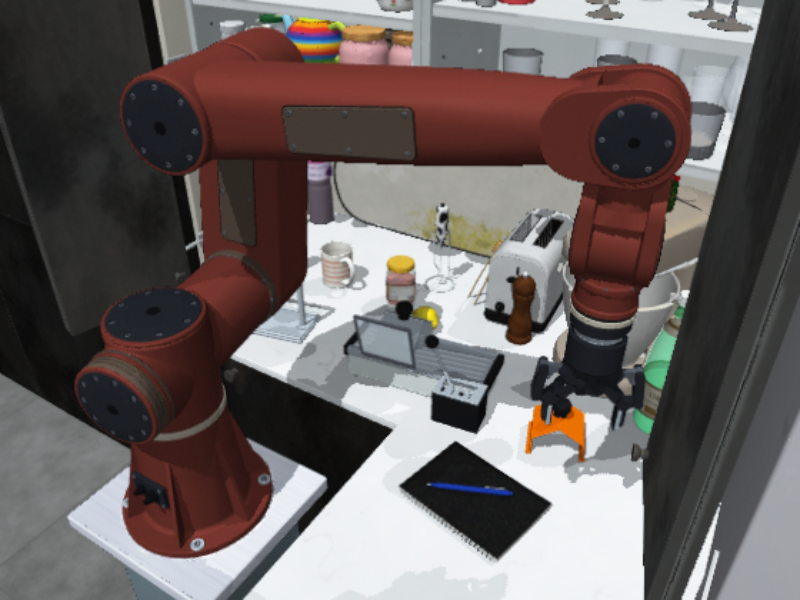

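View pics/side0.png

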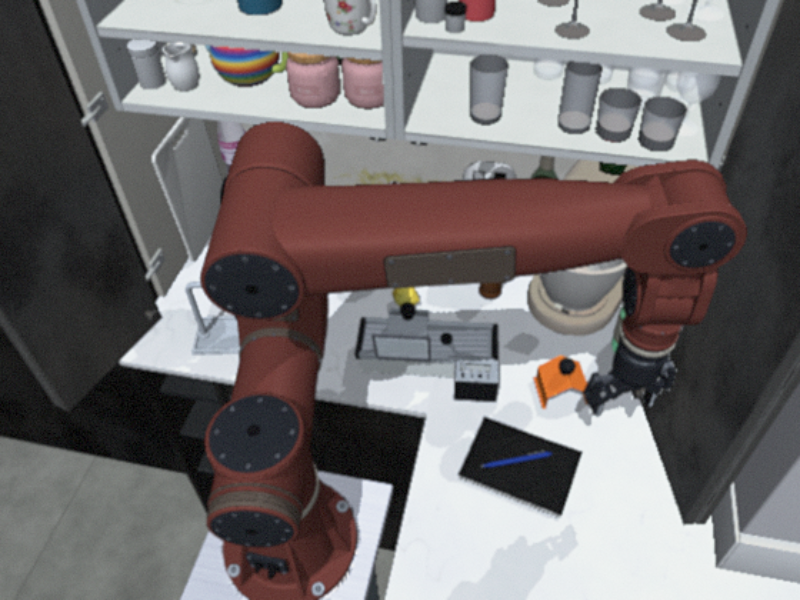

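The guard candidates are the steel guard with a black knob on the slicer (scene 404,310; side 408,311) and an orange look-alike (scene 557,405; side 567,367), which I'll leave alone. The lever ball is at scene 432,341 and side 446,338. The rail is at scene 295,310 and side 205,320. Next is a close crop to check these choices.

Run:
```python
from h import *
a=capture('scene')[175:310,160:360];b=capture('side')[185:285,120:360]
a=cv2.resize(a,(800,540),interpolation=cv2.INTER_CUBIC);cv2.imwrite('pics/c1.png',a)
b=cv2.resize(b,(792,330),interpolation=cv2.INTER_CUBIC);cv2.imwrite('pics/c2.png',b)
```

```text
(no output)
```

View pics/c1.png

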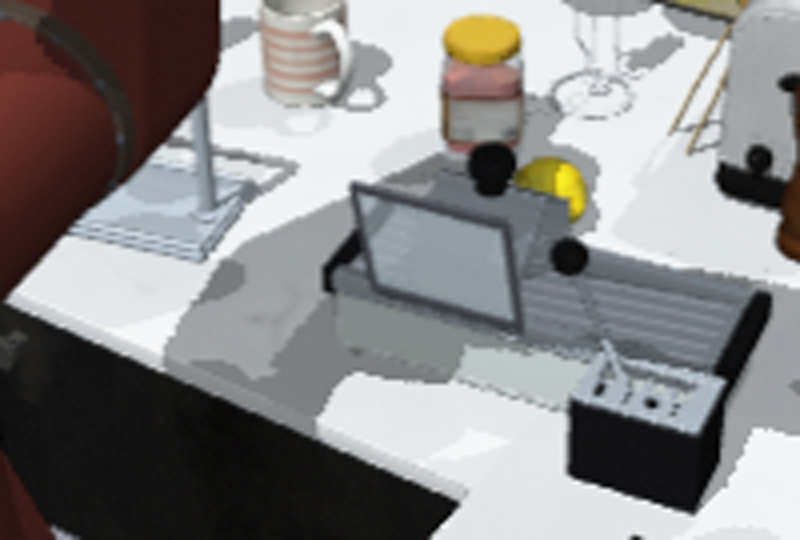

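View pics/c2.png

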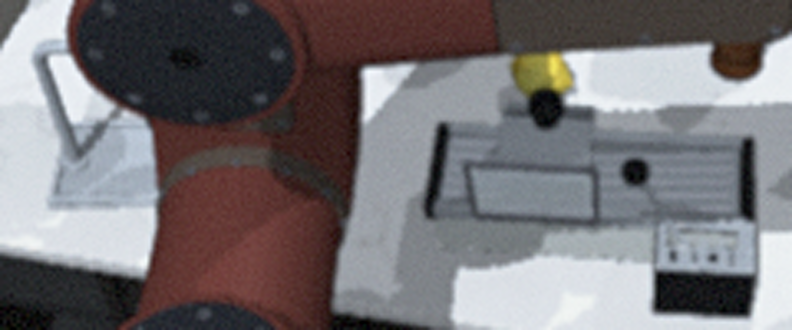

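Run:
```python
from h import *
S=lambda x,y:('scene',160+x/4,175+y/4)
D=lambda x,y:('side',120+x/3.3,185+y/3.3)
for n,a,b in[('knob',(492,168),(545,107)),('ball',(569,256),(635,171)),('hFL',(571,398),(656,268)),('hFR',(705,436),(754,276)),('hBR',(726,380),(756,222)),('dot',(651,403),(712,258)),
 ('slicerRfar',(765,296),(748,140)),('slicerL near',(328,285),(432,214))]:
    print(n,tri(S(*a),D(*b)))
for n,p in[('baseR',(205,260)),('baseRB',(255,190)),('post',(207,212))]: print(n,onz(*S(*p),6).round(1))
for n,p in[('bFL',(50,205)),('bBL',(65,128)),('postL',(75,160))]: print(n,onz(*D(*p),6).round(1))
print('barL',onz(*D(42,48),175))
for n,p in[('Lf',(441,124)),('Ln',(432,215)),('Rf',(748,139)),('Rn',(749,222))]: print(n,onz(*D(*p),75).round(1))
print('shield', tri(S(352,184),D(466,163)),tri(S(512,226),D(597,168)),tri(S(522,333),D(597,221)))
print('lemon',onz(*S(553,190),25),onz(*D(540,72),25))
```

```text
knob (array([ 463.7, -124.9,  155.2]), [0.1, 0.1])
ball (array([ 410.6, -217.2,  148.8]), [0.2, 0.2])
hFL (array([ 366.7, -245.6,   70.9]), [0.4, 0.4])
hFR (array([ 383.3, -333.9,   63.8]), [2.3, 2.3])
hBR (array([ 432.8, -327. ,   74.4]), [0.5, 0.5])
dot (array([ 387.3, -293.6,   72.4]), [0.4, 0.4])
slicerRfar (array([ 536.3, -307.7,   67.3]), [0.5, 0.5])
slicerL near (array([393.1, -30. ,  60.8]), [0.8, 0.8])
baseR [424.1 114.    6. ]
baseRB [521.  138.5   6. ]
post [475.8 152.9   6. ]
bFL [370.5 358.2   6. ]
bBL [467.6 384.6   6. ]
postL [429.5 357.1   6. ]
barL [426.97031393 347.50756191 175.        ]
Lf [491.6 -14.5  75. ]
Ln [382.5 -34.3  75. ]
Rf [ 530.4 -307.6   75. ]
Rn [ 431.6 -321.    75. ]
shield (array([362.2, -77.8, 184.8]), [0.1, 0.1]) (array([ 384.2, -188.3,  178.4]), [0.3, 0.3]) (array([ 407.6, -183.9,   71.4]), [0.5, 0.5])
lemon [625.14622417 -84.33540861  25.        ] [622.08639164 -83.29978662  25.        ]
```

Both crops confirm it: the guard is the steel one on the slicer, with its knob at scene 283,217 (native pixels), and the lever leans towards thick. The shield stands open. The rail bar runs along world y behind the arm. I'll move above the lever for a wrist view, with the fingers closing along the slicer's x.

```bash
python3 -m pendant '[[[0.228,-0.194,-0.1,0,0,-1.33,1],[0.228,-0.194,-0.1,0,0,-1.33,1],[0.228,-0.194,-0.1,0,0,-1.33,1],[0.228,-0.194,-0.1,0,0,-1.33,1],[0.228,-0.194,-0.1,0,0,-1.33,1],[0.228,-0.194,-0.1,0,0,-1.33,1],[0.228,-0.194,-0.1,0,0,-1.33,1],[0.228,-0.194,-0.1,0,0,-1.33,1],[0.228,-0.194,-0.1,0,0,-1.33,1],[0.228,-0.194,-0.1,0,0,-1.33,1]]]'
python3 -m pendant '[[[0,0,0,0,0,0,1],[0,0,0,0,0,0,1]]]'
python3 - <<'E'
from h import *
c=get_calibration('wrist');print(np.array(c['pose']).round(2).tolist(),np.array(c['mtx']).tolist());s=observe();print(s['position'],R.from_quat(s['ee_rot']).as_matrix().round(3),s['qpos'])
im=capture('wrist');cv2.imwrite('pics/w1.png',cv2.resize(im,(800,600)))
cv2.imwrite('pics/raw_scene1.png',capture('scene'));cv2.imwrite('pics/raw_side1.png',capture('side'))
E
```

```text
t: 1.2
position: [373.2, -278.4, 331.3]
ee_rot: [0.641, 0.768, -0.0, 0.0]
ft_force: [0.6, -0.0, -0.3]
grip_width: 85.6
grasp_force: 0.0
t: 1.4
position: [373.0, -278.7, 331.2]
ee_rot: [0.643, 0.766, -0.0, -0.0]
ft_force: [0.8, 0.3, 0.6]
grip_width: 85.5
grasp_force: 0.0
[[0.99, -0.16, -0.05, 358.46], [0.17, 0.94, 0.29, -202.77], [-0.0, -0.3, 0.95, 473.04], [0.0, 0.0, 0.0, 1.0]] [[375.79363743430406, 0.0, 274.95985288940835], [0.0, 375.79363743430406, 203.22914056505468], [0.0, 0.0, 1.0]]
[ 373.02071714 -278.68531735  331.19739434] [[-0.173  0.985 -0.   ]
 [ 0.985  0.173  0.   ]
 [ 0.    -0.    -1.   ]] [-9.23663209e-01 -2.52459709e-01 -5.90120673e-02  1.76439455e+00
 -5.97342770e-05  4.73415858e-01]
```

View pics/w1.png

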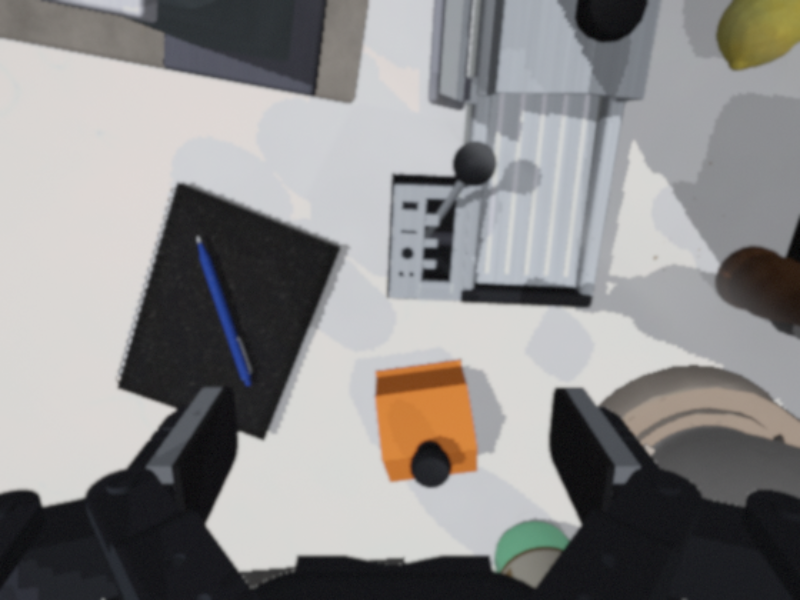

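Run:
```python
from h import *
W=lambda x,y:('wrist',x*.7,y*.7)
D=lambda x,y:('side',120+x/3.3,185+y/3.3);S=lambda x,y:('scene',160+x/4,175+y/4)
for n,p in[('FL',(393,185)),('FR',(389,297)),('dot',(408,253)),('thin',(409,231)),('thick',(410,206)),('jul',(407,274)),('notch end r253',(424,254)),('slot R',(453,254)),('slot top',(440,198)),('slot bot',(436,282)),('shaft',(440,224)),('guardRcorner',(642,98)),('endR',(592,303)),('endL',(463,300))]: print(n,onz(*W(*p),75).round(1))
print('ball',tri(W(475,163),S(569,256),D(635,171)))
print('knob',tri(W(611,8),S(492,168),D(545,107)))
```

```text
FL [ 365.8 -246.2   75. ]
FR [ 377.8 -331.7   75. ]
dot [ 385.9 -294.5   75. ]
thin [ 383.6 -277.7   75. ]
thick [ 380.9 -259.2   75. ]
jul [ 388.2 -310.9   75. ]
notch end r253 [ 398.1 -293.2   75. ]
slot R [ 419.8 -289.3   75. ]
slot top [ 401.6 -249.5   75. ]
slot bot [ 411.4 -313.4   75. ]
shaft [ 405.4 -268.5   75. ]
guardRcorner [ 526.1 -157.4   75. ]
endR [ 534.8 -308.9   75. ]
endL [ 435.1 -324.1   75. ]
ball (array([ 409.8, -217.3,  149.5]), [0.2, 0.2, 0.4])
knob (array([ 461.8, -126. ,  156.9]), [0.7, 0.2, 0.8])
```

Run:
```python
import cv2
a=cv2.imread('pics/w1.png')[100:340,340:660]
cv2.imwrite('pics/w1c.png',cv2.resize(a,(800,600),interpolation=cv2.INTER_CUBIC))
```

```text
(no output)
```

View pics/w1c.png

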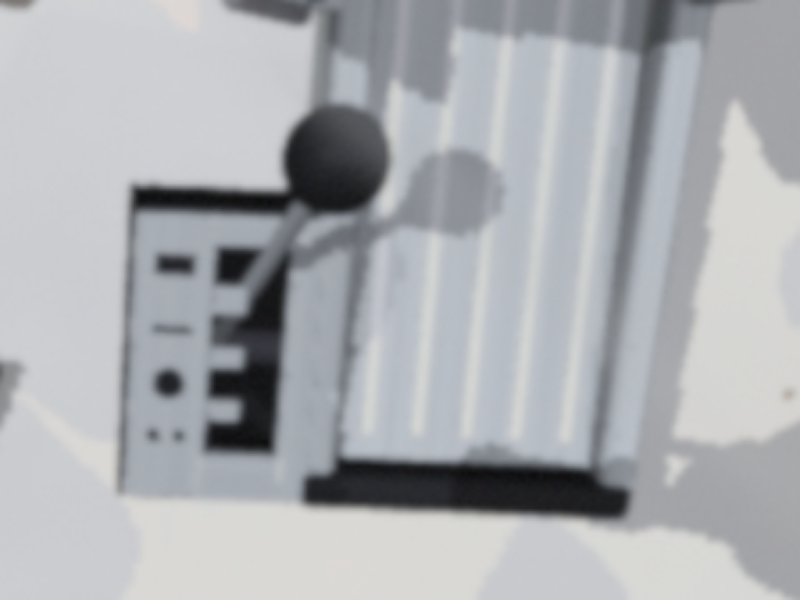

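The lever crosses the plate near crop (250,300), caught beside the land between thin and thick. The closed dot is third, at crop (168,383). Working figures: slicer yaw ≈0.145, closed notch ≈(402.7,−292.5), ball ≈(410,−217,149). Now I'll approach the ball and grip it.

```bash
python3 -m pendant '[[[0.03,0.03,0.03,0,0,0,1],[0.054,0.047,0.06,0,0,0,1],[0.054,0.047,0.09,0,0,0,1],[0.054,0.047,0.12,0,0,0,1],[0.054,0.047,0.15,0,0,0,1],[0.054,0.047,0.175,0,0,0,1],[0.054,0.047,0.19,0,0,0,1],[0.054,0.047,0.2,0,0,0,1],[0.054,0.047,0.2,0,0,0,1]]]'
python3 -m pendant '[[[0,0,0,0,0,0,0.3],[0,0,0,0,0,0,0],[0,0,0,0,0,0,0],[0,0,0,0,0,0,0],[0,0,0,0,0,0,0],[0,0,0,0,0,0,0],[0,0,0,0,0,0,0]]]'
```

```text
t: 2.45
position: [409.6, -216.9, 130.6]
ee_rot: [0.642, 0.767, 0.0, -0.001]
ft_force: [1.0, 0.6, 1.0]
grip_width: 85.2
grasp_force: 0.0
t: 3.15
position: [410.3, -217.0, 131.9]
ee_rot: [0.642, 0.767, 0.0, 0.0]
ft_force: [1.1, 3.3, 6.2]
grip_width: 22.8
grasp_force: 58.4
```

```bash
python3 -m pendant '[[[0,0.004,0,0,0,0,0],[0,0.008,0.001,0,0,0,0],[0,0.013,0.0015,0,0,0,0],[0,0.013,0.0015,0,0,0,0],[0,0.013,0.0015,0,0,0,0]]]'
python3 - <<'E'
from h import *
a=capture('wrist');b=capture('side')[185:285,240:360]
o=np.zeros((600,800,3),np.uint8);o[:330,:440]=cv2.resize(a,(440,330));o[:330,440:]=cv2.resize(a[100:340,140:400],(360,330));o[330:,:324]=cv2.resize(b,(324,270))
c=capture('scene')[200:310,260:380];o[330:,330:624]=cv2.resize(c,(294,270));cv2.imwrite('pics/g1.png',o)
E
```

```text
t: 3.65
position: [423.3, -214.4, 130.3]
ee_rot: [0.641, 0.767, 0.001, 0.0]
ft_force: [-0.7, 4.5, 7.1]
grip_width: 22.7
grasp_force: 58.5
```

View pics/g1.png

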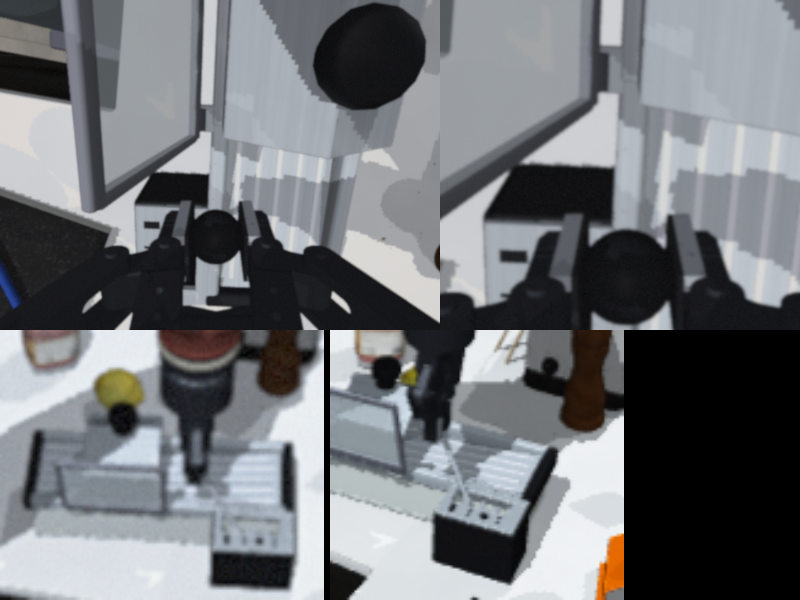

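```bash
python3 -m pendant '[[[-0.007,0,-0.0036,0,0,0,0],[-0.0134,-0.0004,-0.0066,0,0,0,0],[-0.0234,-0.0007,-0.0104,0,0,0,0],[-0.0364,-0.001,-0.0143,0,0,0,0],[-0.0484,-0.0014,-0.0168,0,0,0,0],[-0.0614,-0.0018,-0.0185,0,0,0,0],[-0.0674,-0.002,-0.0188,0,0,0,0],[-0.0734,-0.0021,-0.019,0,0,0,0],[-0.0734,-0.0021,-0.019,0,0,0,0],[-0.0734,-0.0021,-0.019,0,0,0,0]]]'
```

```text
t: 4.8
position: [433.5, -287.5, 148.6]
ee_rot: [0.642, 0.767, -0.0, -0.0]
ft_force: [-2.1, -0.2, -1.2]
grip_width: 22.0
grasp_force: 64.1
```

```bash
python3 -m pendant '[[[0,-0.008,-0.001,0,0,0,0],[0,-0.016,-0.002,0,0,0,0],[0.001,-0.022,-0.0025,0,0,0,0],[0.001,-0.026,-0.003,0,0,0,0],[0.001,-0.028,-0.003,0,0,0,0],[0.001,-0.028,-0.003,0,0,0,0]]]'
python3 - <<'E'
from h import *
o=np.zeros((600,800,3),np.uint8)
b=capture('side')[235:285,300:370];c=capture('scene')[220:310,280:370]
o[:286,:400]=cv2.resize(b,(400,286),interpolation=cv2.INTER_CUBIC);o[:400,400:]=cv2.resize(c,(400,400),interpolation=cv2.INTER_CUBIC);cv2.imwrite('pics/g2.png',o)
E
```

```text
t: 5.4
position: [406.7, -297.4, 154.4]
ee_rot: [0.643, 0.766, -0.004, 0.006]
ft_force: [1.1, -26.2, -0.3]
grip_width: 11.7
grasp_force: 44.9
```

View pics/g2.png

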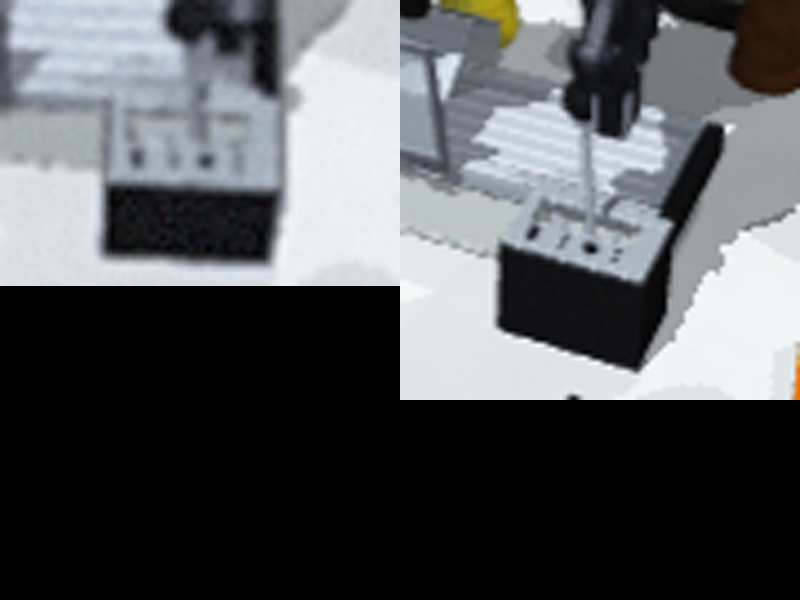

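The ball has slipped partly out of the pads, but the shaft stands beside the round dot (side crop 205,160). I'll open the gripper, lift and look.

```bash
python3 -m pendant '[[[0,0,0,0,0,0,1],[0,0,0,0,0,0,1],[0,0,0,0,0,0,1],[0,0,0,0,0,0,1],[0,0,0,0,0,0,1],[0,0,-0.03,0,0,0,1],[0,0,-0.06,0,0,0,1],[0,0,-0.1,0,0,0,1],[-0.05,0,-0.15,0,0,0,1],[-0.05,0,-0.15,0,0,0,1]]]'
python3 - <<'E'
from h import *
s=observe();print(s['position'],s['ft_force'],R.from_quat(s['ee_rot']).as_matrix().round(3).tolist())
a=capture('wrist');cv2.imwrite('pics/raww2.png',a);print(np.array(get_calibration('wrist')['pose']).tolist())
print(proj('wrist',[[402.7,-292.5,75],[402.7,-292.5,170]]))
side=capture('side');sc=capture('scene')
cv2.imwrite('pics/raws2.png',side);cv2.imwrite('pics/rawc2.png',sc)
o=np.zeros((600,800,3),np.uint8)
o[:300,:400]=cv2.resize(a,(400,300));o[:300,400:]=cv2.resize(side[220:280,290:370],(400,300),interpolation=cv2.INTER_CUBIC);o[300:,:400]=cv2.resize(sc[220:310,265:385],(400,300),interpolation=cv2.INTER_CUBIC)
x,y=proj('wrist',[[402.7,-292.5,110]])[0].astype(int);q=a[max(0,y-75):y+75,max(0,x-100):x+100];o[300:,400:]=cv2.resize(q,(400,300));print(x,y,q.shape)
cv2.imwrite('pics/g3.png',o)
E
```

```text
t: 6.5
position: [415.3, -342.7, 305.2]
ee_rot: [0.642, 0.767, -0.001, 0.002]
ft_force: [0.9, -0.7, -0.1]
grip_width: 85.5
grasp_force: 0.0
[ 415.34042938 -342.71389025  305.17207151] [ 0.92228842 -0.74848212 -0.05667195] [[-0.176, 0.984, 0.003], [0.984, 0.176, -0.004], [-0.004, 0.002, -1.0]]
[[0.9846314890550486, -0.1659793436658199, -0.05432944171902226, 400.2518249762354], [0.17464043255991707, 0.9379699652586115, 0.2995213908689052, -267.61312824784017], [0.0012450206914166723, -0.30440631029763837, 0.9525414679553091, 447.09178310560696], [0.0, 0.0, 0.0, 1.0]]
[[272.46804993 110.24731235]
 [271.80177882 119.31758879]]
272 118 (150, 200, 3)
```

View pics/g3.png

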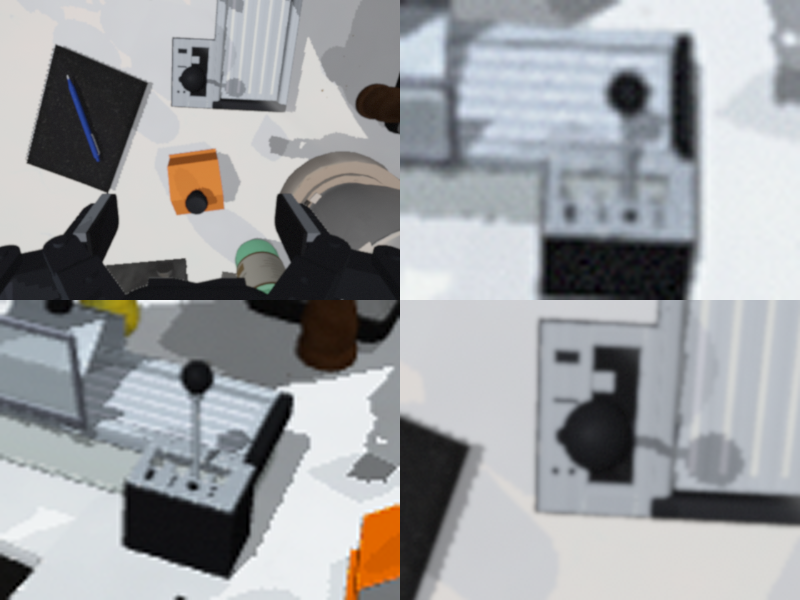

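Run:
```python
from h import *
print(tri(('wrist',270,111.5),('side',335.6,238.4),('scene',324.1,243.4)))
print(proj('wrist',[[463,-125,164]]))
# dot from bl/wrist views
W=lambda x,y:('wrist',172+(x-400)/2,43+(y-300)/2)
for p in[(541,321),(538,512),(571,472),(555,472),(567,357),(566,400)]:print(onz(*W(*p),75).round(1))
```

```text
(array([ 400.3, -284.9,  168.8]), [1.7, 1.2, 1.3])
[[ 418.91627333 -136.73521574]]
[ 365.7 -243.4   75. ]
[ 377.3 -330.1   75. ]
[ 390.2 -308.1   75. ]
[ 382.5 -309.4   75. ]
[ 379.9 -256.6   75. ]
[ 382.5 -275.5   75. ]
```

The lever stands upright over the dot with its side lean at about 0, so it is in the closed notch. Next I go above the guard knob to measure it.

```bash
python3 -m pendant '[[[0.045,0.018,0,0,0,0,1],[0.09,0.037,0,0,0,0,1],[0.13,0.054,0,0,0,0,1],[0.175,0.072,0,0,0,0,1],[0.205,0.084,0.01,0,0,0,1],[0.205,0.084,0.01,0,0,0,1],[0.205,0.084,0.01,0,0,0,1]]]'
python3 - <<'E'
from h import *
s=observe();print(s['position'],R.from_quat(s['ee_rot']).as_matrix().round(3).tolist())
a=capture('wrist');cv2.imwrite('pics/w4.png',cv2.resize(a,(800,600)))
print(proj('wrist',[[462,-126,164],[462,-126,157]])/.7)
E
```

```text
t: 7.35
position: [460.5, -122.5, 290.5]
ee_rot: [0.641, 0.768, -0.0, -0.001]
ft_force: [-0.3, -0.5, 0.2]
grip_width: 85.5
grasp_force: 0.0
[ 460.51656997 -122.54702514  290.4581337 ] [[-0.179, 0.984, -0.002], [0.984, 0.179, 0.001], [0.001, -0.002, -1.0]]
[[397.70529995 282.62619712]
 [397.61714547 278.89384097]]
```

View pics/w4.png

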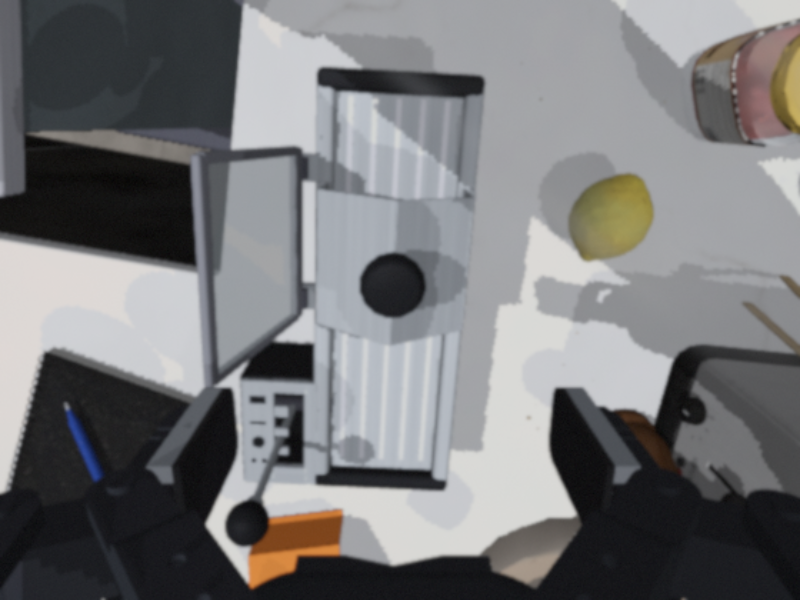

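Run:
```python
from h import *
W=lambda x,y:('wrist',x*.7,y*.7)
for z in(157,164):print(onz(*W(393,285),z).round(1))
print('knob',tri(W(393,285),('scene',283,217),('side',285.2,217.4)),tri(W(247,523),('side',335.6,238.4),('scene',324.1,243.4)))
for z in(100,118):
  for p in[(318,188),(473,199),(316,325),(460,332)]:print(z,onz(*W(*p),z).round(1))
print([onz(*W(*p),75).round(1).tolist() for p in[(258,441),(320,70),(482,78),(318,485),(444,488)]])
print(proj('wrist',[[402.7,-292.5,75],[402.7,-292.5,15]])/.7)
```

```text
[ 460.2 -129.8  157. ]
[ 459.8 -127.7  164. ]
knob (array([ 459.6, -127.5,  159.7]), [1.5, 0.9, 1.6]) (array([ 400.4, -286. ,  169.4]), [0.5, 1.0, 1.0])
100 [406.9 -93.8 100. ]
100 [501.9 -83.5 100. ]
100 [ 417.8 -183.1  100. ]
100 [ 512.8 -171.   100. ]
118 [409.  -91.3 118. ]
118 [498.8 -81.6 118. ]
118 [ 419.3 -175.8  118. ]
118 [ 509.2 -164.3  118. ]
[[384.9, -295.2, 75.0], [395.5, -25.6, 75.0], [495.0, -12.5, 75.0], [435.4, -326.4, 75.0], [533.5, -311.5, 75.0]]
[[281.6456752  441.59862719]
 [295.41263957 402.49424082]]
```

```bash
python3 -m pendant '[[[-0.005,-0.0015,0.04,0,0,0,0.75],[-0.005,-0.0015,0.08,0,0,0,0.75],[-0.005,-0.0015,0.11,0,0,0,0.75],[-0.005,-0.0015,0.13,0,0,0,0.75],[-0.005,-0.0015,0.142,0,0,0,0.75],[-0.005,-0.0015,0.148,0,0,0,0.75],[-0.005,-0.0015,0.148,0,0,0,0.75]]]'
python3 -m pendant '[[[0,0,0,0,0,0,0.3],[0,0,0,0,0,0,0],[0,0,0,0,0,0,0],[0,0,0,0,0,0,0],[0,0,0,0,0,0,0],[0,0,0,0,0,0,0]]]'
```

```text
t: 8.1
position: [460.4, -129.6, 143.6]
ee_rot: [0.642, 0.767, -0.0, -0.0]
ft_force: [0.5, 0.1, -0.2]
grip_width: 64.1
grasp_force: 0.0
t: 8.7
position: [461.2, -129.7, 145.3]
ee_rot: [0.642, 0.767, -0.0, 0.001]
ft_force: [-1.2, 0.4, 5.4]
grip_width: 31.9
grasp_force: 59.0
```

```bash
python3 -m pendant '[[[0,0,-0.01,0,0,0,0],[0,0,-0.03,0,0,0,0],[0,0,-0.06,0,0,0,0],[0,0,-0.1,0,0,0,0],[0,0,-0.14,0,0,0,0],[0,0,-0.16,0,0,0,0],[0,0,-0.16,0,0,0,0]]]'
python3 - <<'E'
from h import *
print(observe()['ft_force'])
a=capture('wrist');s=capture('side')
o=np.zeros((500,800,3),np.uint8);o[:300,:400]=cv2.resize(a,(400,300));o[:300,400:]=cv2.resize(s,(400,300));o[300:,:]=cv2.resize(s[190:260,110:390],(800,200));cv2.imwrite('pics/g5.png',o)
E
```

```text
t: 9.4
position: [461.7, -129.9, 307.7]
ee_rot: [0.642, 0.767, 0.0, 0.003]
ft_force: [0.4, 0.2, -1.5]
grip_width: 32.4
grasp_force: 59.8
[ 0.37615476  0.16021947 -1.4734666 ]
```

View pics/g5.png

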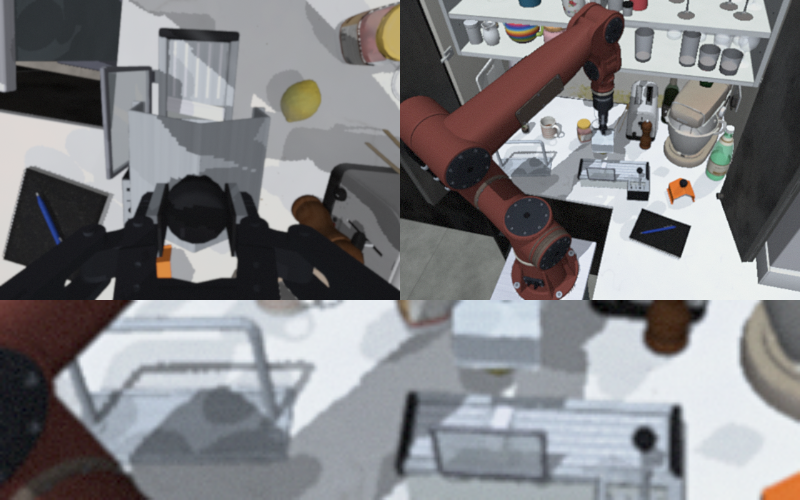

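Picture check: the guard is lifted in the gripper, the lever is upright and the whole rail is visible in the side view. The bar ends are near strip (75,325) and (250,328). That makes 11 pictures viewed, one over the limit of 10, so from here I'll only measure numerically. First I locate the bar.

Run:
```python
from h import *
D=lambda x,y:('side',110+x/2.857,190+(y-300)/2.857)
for n,p,z in[('barL',(75,325),175),('barR',(250,328),175),('pL',(95,415),6),('pR',(268,392),6),('bFR',(290,462),6),('bBR',(305,368),6)]:print(n,onz(*D(*p),z).round(1))
for c in('side','scene'):
    im=cv2.cvtColor(capture(c),cv2.COLOR_BGR2GRAY)
    cv2.imwrite(f'pics/raw5_{c}.png',im)
    print(c,proj(c,[[476,151,175],[420,354,175],[446,249,175]]).round(1).tolist())
im=cv2.imread('pics/raw5_side.png',0)
print(im[190:212,136:204:6])
```

```text
barL [432.3 338.1 175. ]
barR [464.7 149.8 175. ]
pL [443.1 361.    6. ]
pR [517.2 171.7   6. ]
bFR [421.6 113.3   6. ]
bBR [562.6 140.    6. ]
side [[198.3, 197.1], [129.8, 200.9], [164.9, 199.6]]
scene [[207.8, 183.1], [146.4, 174.0], [176.9, 179.0]]
[[ 38  37  47  27 232 217 215 235 232 233 212 153]
 [ 40  42  38  44 224 212 217 236 233 231 214 151]
 [ 45  38  39 106 214 214 217 238 234 225 213 160]
 [ 41  40  40 185 214 217 229 235 234 217 211 172]
 [ 43  39  33 235 211 213 235 237 235 211 212 194]
 [ 36  46  28 233 205 197 226 225 222 203 206 211]
 [ 39  41  27 194 183 171 191 192 192 187 183 213]
 [ 48  36  48 182 186 188 197 197 191 196 172 214]
 [ 44  37  96 196 196 203 200 199 191 188 177 218]
 [ 35  26 134 181 179 176 169 170 170 160 171 213]
 [ 35  41 160 159 175 174 189 190 190 174 157 210]
 [ 35  23 200 196 218 220 234 234 233 206 169 211]
 [ 37  23 235 233 237 236 237 236 236 219 194 208]
 [ 37  56 236 236 231 231 226 227 230 217 199 199]
 [ 32 121 234 234 217 219 218 216 217 217 207 190]
 [ 32 193 233 231 217 214 216 213 217 216 226 180]
 [ 31 234 233 220 216 216 213 214 216 215 237 175]
 [ 30 239 234 214 214 218 214 214 216 215 237 165]
 [ 28 236 234 218 217 217 218 217 217 217 237 154]
 [ 40 235 234 217 213 213 219 220 216 217 239 130]
 [ 61 234 232 215 216 216 212 214 216 218 237 125]
 [ 82 233 228 216 218 191 186 190 192 195 222 116]]
```

Run:
```python
from h import *
p=np.array([452.6,255.0]);u=np.array([-.221,.975])
for q in[(154,198.2),(172,198),(190,198),(132.7,199.5),(197.5,199)]:
    X=onz('side',*q,175)[:2];d=X-p;print(q,X.round(1),'along',round(d@u,1),'perp',round(d@np.array([.975,.221]),1))
im=cv2.imread('pics/raw5_scene.png',0);print(im[168:192,160:215:6])
```

```text
(154, 198.2) [445.2 284.6] along 30.6 perp -0.7
(172, 198) [456.8 229.9] along -25.3 perp -1.5
(190, 198) [467.5 175.1] along -81.2 perp -3.1
(132.7, 199.5) [427.1 347.7] along 96.0 perp -4.3
(197.5, 199) [468.  150.9] along -104.9 perp -8.0
[[ 95  94 110 108 105 100 214  23  16 224]
 [ 96  94 110 109 106 100 224  27  16 224]
 [ 95  94 110 109 105 124 223 145  79 224]
 [ 95  94 112 109 105 206 224 173 155 224]
 [ 94  94 115 108 102 225 224 170 167 224]
 [174  94 127 107 118 225 224 153 165 224]
 [203 170 114 108 206 225 225 124 162 223]
 [183 194 158 105 227 225 224 119 136 224]
 [141 180 189 152 228 225 225 100 129 225]
 [105 146 182 188 193 226 226  76 124 225]
 [ 95 114 148 183 189 195 226  64 125 226]
 [ 94  91 122 153 184 188 189  81 127 226]
 [ 94 174 188 137 155 184 186 114 126 214]
 [ 95 199 221 208 123 159 187 175  69 153]
 [ 96 219 226 225 207 126 161 188  33 123]
 [127 227 225 226 226 207 120 166  85 120]
 [209 227 226 226 226 226 207 132 104 128]
 [227 227 227 226 226 226 226 161 118 132]
 [227 227 227 227 226 226 227 178 129 132]
 [227 228 227 227 227 227 228 192 140 133]
 [227 228 228 227 227 228 208 199 143 186]
 [227 227 228 228 227 220 199 200 129 222]
 [226 227 227 227 228 206 201 200 125 226]
 [225 227 227 227 228 201 201 203 126 225]]
```

Run:
```python
from h import *
p=np.array([452.6,255.0]);u=np.array([-.221,.975])
for q in[(160,175),(172,177),(184,179.2),(196,181.2),(205,184)]:
    X=onz('scene',*q,175)[:2];d=X-p;print(q,X.round(1),'along',round(d@u,1),'perp',round(d@np.array([.975,.221]),1))
# pairwise: plane intersection free of z
def plane(n,a,b):
    o,d1=ray(n,*a);_,d2=ray(n,*b);m=np.cross(d1,d2);m/=np.linalg.norm(m);return m,m@o
m1,c1=plane('scene',(160,175),(196,181.2));m2,c2=plane('side',(154,198.1),(190,198.1))
L=np.cross(m1,m2);L/=np.linalg.norm(L);m3=np.array([0,1,0])
print(L,np.linalg.solve([m1,m2,m3],[c1,c2,250]))
```

```text
(160, 175) [437.5 312. ] along 58.9 perp -2.1
(172, 177) [447.6 270.7] along 16.4 perp -1.4
(184, 179.2) [456.5 229.3] along -25.9 perp -1.8
(196, 181.2) [466.3 189.4] along -67.0 perp -1.1
(205, 184) [467.4 154.9] along -100.9 perp -7.7
[-0.13137682  0.98923506 -0.06445256] [452.97675473 250.         174.40914493]
```

```bash
python3 -m pendant '[[[0.025,0.004,0,0,0,0,0],[0.065,0.01,0,0,0,-0.01,0],[0.11,0.017,0,0,0,-0.02,0],[0.155,0.023,0,0,0,-0.03,0],[0.2,0.03,0,0,0,-0.04,0],[0.245,0.037,0,0,0,-0.06,0],[0.29,0.044,0,0,0,-0.07,0],[0.33,0.05,0,0,0,-0.08,0],[0.36,0.054,0,0,0,-0.09,0],[0.38,0.057,0,0,0,-0.09,0]]]'
python3 -m pendant '[[[0,0,0,0,0,0,0],[0,0,0,0,0,0,0],[0,0,0,0,0,0,0]]]'
python3 - <<'E'
from h import *
s=observe();p=s['position'];print(p,R.from_quat(s['ee_rot']).as_matrix().round(3).tolist(),s['ft_force'])
print(totool(np.array([451.1,254.5,p[2]])-p))
a=capture('wrist');cv2.imwrite('pics/raww6.png',a)
# project guard-roof/bar expectations in wrist
print(proj('wrist',[[431,343,175],[435,325,175],[471,165,175]]))
g=cv2.cvtColor(a,cv2.COLOR_BGR2GRAY);print(g[0:150:15,120:440:16])
E
```

```text
t: 10.6
position: [448.6, 256.9, 302.0]
ee_rot: [0.606, 0.796, -0.001, -0.001]
ft_force: [0.3, -0.5, -2.3]
grip_width: 31.9
grasp_force: 59.8
t: 10.9
position: [449.7, 254.1, 303.1]
ee_rot: [0.607, 0.795, -0.001, -0.0]
ft_force: [-0.1, -0.8, -1.8]
grip_width: 32.5
grasp_force: 59.9
[449.6614977  254.07182009 303.07313504] [[-0.263, 0.965, -0.001], [0.965, 0.263, -0.001], [-0.0, -0.001, -1.0]] [-0.12829477 -0.75013409 -1.77770524]
[ 0.      0.0015 -0.    ]
[[284.94095631  64.2656809 ]
 [283.47070507  92.78933112]
 [273.27664099 301.03273235]]
[[130 123 121 130 129 208 207 206 205 204 203 204 204 204 204 203 215 215
  215 215]
 [117 121 117 126 128 208 208 207 204 204 204 203 203 202 201 197 215 213
  215 215]
 [124 122 117 124 127 207 207 206 205 204 204 203 203 200 202 216 215 216
  215 216]
 [122 118 126 122 129 207 207 189 160 168 159 133 163 162 216 216 216 216
  216 215]
 [118 119 124 128 159 208 207 188 175 171 175 125 174 171 203 206 216 216
  215 215]
 [120 122 132 132 205 207 207 187 188 172 176 146 130 122 203 203 205 205
  216 215]
 [ 67 127 127 127 207 207 206 188 177 175 178 166 174 147 145 167 204 205
  215 217]
 [ 89  88  90  78 208 207 205 182 176 173 179 173 191 126 202 147 203 204
  211 217]
 [ 64  64  68  91 208 206 206 179 177 174 179 188 192 138 203 154 203 204
  217 217]
 [ 65  55  49  55 207 208 207 177 176 174 177 188 194 187 203 147 201 202
  216 216]]
```

Run:
```python
from h import *
a=cv2.imread('pics/raww6.png',0)
for r in(70,85,100,115,125):print(r,a[r,240:330:2].tolist(), proj('wrist',[[430+.0,350,175]])[0].round(0))
```

```text
70 [157, 184, 183, 177, 176, 176, 177, 175, 173, 173, 174, 172, 171, 171, 174, 174, 168, 157, 149, 162, 173, 180, 179, 173, 165, 153, 138, 119, 117, 127, 126, 128, 129, 130, 130, 127, 125, 131, 148, 157, 162, 168, 166, 172, 157] [286.  53.]
85 [137, 165, 175, 176, 177, 177, 180, 181, 185, 182, 179, 174, 171, 172, 175, 174, 172, 162, 156, 170, 177, 180, 177, 169, 159, 146, 127, 115, 160, 171, 172, 176, 177, 177, 178, 175, 174, 176, 176, 171, 165, 138, 124, 126, 119] [286.  53.]
100 [127, 169, 175, 175, 176, 178, 178, 177, 174, 175, 175, 174, 176, 187, 191, 190, 185, 167, 160, 173, 179, 178, 174, 166, 153, 138, 116, 135, 169, 171, 173, 177, 177, 178, 177, 175, 177, 184, 191, 190, 186, 173, 182, 164, 140] [286.  53.]
115 [146, 172, 174, 176, 177, 178, 178, 176, 175, 176, 175, 174, 174, 175, 176, 174, 172, 158, 165, 176, 178, 176, 170, 162, 148, 130, 119, 172, 188, 188, 192, 193, 194, 194, 191, 190, 192, 193, 191, 189, 175, 178, 171, 138, 139] [286.  53.]
125 [140, 169, 174, 176, 177, 179, 177, 176, 174, 176, 174, 174, 173, 175, 175, 173, 168, 156, 168, 177, 178, 175, 168, 158, 143, 123, 130, 182, 187, 188, 193, 194, 194, 193, 191, 191, 193, 193, 190, 181, 168, 180, 153, 137, 175] [286.  53.]
```

The wrist image puts the bar within 1 mm of the estimate. Lowering onto it.

```bash
python3 -m pendant '[[[0,0.001,0.02,0,0,0,0],[0,0.001,0.045,0,0,0,0],[0,0.001,0.07,0,0,0,0],[0,0.001,0.09,0,0,0,0],[0,0.001,0.102,0,0,0,0],[0,0.001,0.108,0,0,0,0],[0,0.001,0.112,0,0,0,0],[0,0.001,0.112,0,0,0,0]]]'
python3 -m pendant '[[[0,0,0.003,0,0,0,0],[0,0,0.003,0,0,0,0]]]'
```

```text
t: 11.75
position: [451.0, 255.0, 192.1]
ee_rot: [0.607, 0.795, 0.0, 0.0]
ft_force: [0.5, 0.1, -1.2]
grip_width: 32.6
grasp_force: 59.9
t: 11.95
position: [451.0, 255.2, 189.1]
ee_rot: [0.607, 0.795, 0.0, 0.0]
ft_force: [0.0, -0.1, -1.6]
grip_width: 32.1
grasp_force: 59.9
```

```bash
python3 -m pendant '[[[0,0,0.002,0,0,0,0],[0,0,0.002,0,0,0,0]]]'
python3 -m pendant '[[[0,0,0.002,0,0,0,0],[0,0,0.002,0,0,0,0]]]'
```

```text
t: 12.15
position: [450.9, 255.2, 186.8]
ee_rot: [0.607, 0.795, 0.0, 0.0]
ft_force: [0.1, -0.4, -1.3]
grip_width: 32.3
grasp_force: 59.9
t: 12.35
position: [451.8, 255.4, 186.1]
ee_rot: [0.607, 0.795, 0.001, 0.001]
ft_force: [1.5, 0.3, 4.9]
grip_width: 32.5
grasp_force: 60.5
```

Contact at z≈186, as predicted. Opening, then rising.

```bash
python3 -m pendant '[[[0,0,0,0,0,0,0.5],[0,0,0,0,0,0,0.8],[0,0,0,0,0,0,0.8],[0,0,0,0,0,0,0.8],[0,0,0,0,0,0,0.8],[0,0,0,0,0,0,0.8]]]'
python3 -m pendant '[[[0,0,-0.02,0,0,0,0.8],[0,0,-0.05,0,0,0,0.8],[0,0,-0.09,0,0,0,0.8],[0,0,-0.13,0,0,0,0.8],[0,0,-0.13,0,0,0,0.8],[0,0,-0.13,0,0,0,0.8]]]'
python3 - <<'E'
from h import *
print(observe()['ft_force'])
a=capture('wrist');g=cv2.cvtColor(a,cv2.COLOR_BGR2GRAY);x,y=proj('wrist',[[451.5,255,204]])[0];print(x,y)
n,l,st,c=cv2.connectedComponentsWithStats((g<45).astype(np.uint8))
for i in range(1,n):
    if st[i,4]>300:print(st[i],c[i].round(1))
E
```

```text
t: 12.95
position: [450.7, 255.1, 184.7]
ee_rot: [0.607, 0.795, -0.0, -0.0]
ft_force: [-0.3, -0.1, -0.1]
grip_width: 68.3
grasp_force: 0.0
t: 13.55
position: [451.3, 255.3, 315.6]
ee_rot: [0.607, 0.795, 0.001, 0.001]
ft_force: [-0.7, 0.8, 0.2]
grip_width: 68.7
grasp_force: 0.0
[-0.65018913  0.80455731  0.2248294 ]
277.9147313561008 201.3585045252064
[ 496  135   53   40 1354] [519.8 153.7]
[ 248  173   46   45 1631] [270.7 195.4]
[    0   210   560   210 49937] [237.5 353.4]
[440 243  36  29 578] [457.  257.9]
```

Run:
```python
from h import *
obs=[]
for n in('wrist','side','scene'):
    g=cv2.cvtColor(capture(n),cv2.COLOR_BGR2GRAY);x,y=proj(n,[[451.5,255,204]])[0]
    k,l,st,c=cv2.connectedComponentsWithStats((g<70).astype(np.uint8))
    j=[(round(float(np.hypot(*(c[i]-[x,y]))),1),st[i].tolist(),c[i].round(1).tolist()) for i in range(1,k) if st[i,4]>20]
    print(n,x.round(1),y.round(1),sorted(j)[:2])
    if n=='wrist': cv2.imwrite('pics/raww7.png',g)
g=cv2.imread('pics/raww7.png',0)
for r in(165,180,195,210,225):print(r,g[r,180:370:4].tolist())
for z,xs in((155,42),(157,45)):
    e=np.array([.975,.221]);u=np.array([-.221,.975])
    print(proj('wrist',[[*(np.array([451.2,255])+s*xs*e+t*42*u),z] for s in(-1,1) for t in(-1,0,1)]).round(0).tolist())
```

```text
wrist 278.6 201.6 [(9.0, [248, 173, 48, 47, 1782], [271.8, 195.7]), (133.1, [0, 106, 560, 314, 69226], [196.8, 306.7])]
side 161.9 191.5 [(2.4, [155, 189, 14, 11, 102], [160.8, 193.6]), (16.7, [171, 177, 10, 9, 55], [175.3, 181.6])]
scene 175.5 169.6 [(2.2, [166, 165, 18, 13, 121], [174.2, 171.3]), (30.6, [201, 160, 11, 11, 96], [205.8, 165.1])]
165 [206, 207, 207, 207, 207, 207, 207, 207, 206, 204, 206, 206, 169, 168, 167, 167, 166, 170, 170, 168, 168, 167, 166, 169, 168, 149, 150, 150, 150, 151, 148, 151, 153, 162, 171, 167, 153, 148, 148, 150, 122, 119, 142, 142, 142, 142, 142, 143]
180 [206, 207, 206, 206, 207, 206, 207, 207, 207, 207, 206, 202, 168, 167, 166, 166, 167, 169, 120, 28, 33, 37, 41, 34, 31, 25, 19, 27, 104, 107, 107, 110, 120, 140, 151, 150, 151, 155, 167, 153, 136, 136, 143, 143, 143, 143, 143, 143]
195 [205, 206, 206, 206, 206, 205, 206, 206, 203, 204, 205, 201, 167, 167, 166, 166, 168, 71, 35, 38, 38, 39, 38, 39, 38, 37, 34, 32, 20, 83, 108, 111, 110, 110, 110, 150, 150, 148, 149, 141, 135, 165, 165, 166, 166, 167, 166, 166]
210 [169, 189, 179, 196, 191, 200, 192, 203, 201, 204, 203, 203, 167, 168, 166, 166, 169, 169, 95, 32, 35, 33, 34, 33, 33, 31, 31, 24, 80, 107, 108, 111, 117, 151, 150, 154, 149, 149, 150, 134, 133, 142, 157, 166, 165, 166, 166, 167]
225 [143, 144, 142, 140, 133, 140, 141, 141, 140, 141, 140, 141, 140, 134, 162, 165, 167, 170, 170, 168, 171, 167, 167, 172, 149, 149, 150, 149, 149, 149, 149, 152, 151, 150, 150, 152, 130, 108, 112, 142, 143, 143, 143, 163, 167, 166, 165, 167]
[[227.0, 229.0], [227.0, 182.0], [228.0, 130.0], [325.0, 234.0], [329.0, 186.0], [334.0, 135.0]]
[[223.0, 230.0], [223.0, 182.0], [223.0, 130.0], [329.0, 235.0], [333.0, 187.0], [338.0, 135.0]]
```

Run:
```python
from h import *
t=tri(('wrist',271.3,195.6),('side',160.8,193.6),('scene',174.2,171.3));print(t, (t[0][:2]-[451.2,255])@np.array([.975,.221]))
print(onz('wrist',271.3,195.6,204),onz('side',160.8,193.6,204),onz('scene',174.2,171.3,204))
```

```text
(array([445.7, 256.6, 200.1]), [0.4, 0.3, 0.6]) -5.008899999999994
[445.12517737 257.9141187  204.        ] [442.38840504 254.80649933 204.        ] [441.06652695 250.95440491 204.        ]
```

The guard's ridge is centred on the bar and it leans about 0.17 rad, within the 0.3 limit. Next the shield: fingers shut, going behind it on its −x side.

```bash
python3 -m pendant '[[[-0.02,-0.011,0,0,0,0.01,0],[-0.06,-0.032,0,0,0,0.02,0],[-0.105,-0.056,0,0,0,0.04,0],[-0.15,-0.08,0,0,0,0.05,0],[-0.195,-0.104,0,0,0,0.06,0],[-0.24,-0.128,0,0,0,0.08,0],[-0.285,-0.152,0,0,0,0.1,0],[-0.325,-0.174,0,0,0,0.12,0],[-0.36,-0.192,0,0,0,0.126,0],[-0.38,-0.203,0,0,0,0.126,0]]]'
python3 -m pendant '[[[0,0,0,0,0,0,0],[0,0,0,0,0,0,0],[0,0,0,0,0,0,0]]]'
python3 - <<'E'
from h import *
s=observe();p=s['position'];print(R.from_quat(s['ee_rot']).as_matrix().round(3).tolist(),s['qpos'].round(2) if hasattr(s['qpos'],'round') else s['qpos'])
print(totool(np.array([355,-165,165])-p))
obs=[]
for n in('side','scene'):
    g=cv2.cvtColor(capture(n),cv2.COLOR_BGR2GRAY);x,y=proj(n,[[451.5,255,204]])[0]
    k,l,st,c=cv2.connectedComponentsWithStats((g<70).astype(np.uint8))
    print(n,sorted([(round(float(np.hypot(*(c[i]-[x,y]))),1),st[i,4],c[i].round(1).tolist()) for i in range(1,k) if st[i,4]>20])[:1])
E
```

```text
t: 14.75
position: [354.0, -167.4, 313.6]
ee_rot: [0.657, 0.754, -0.0, -0.001]
ft_force: [0.7, 0.5, -0.0]
grip_width: 0.0
grasp_force: 0.0
t: 15.05
position: [355.3, -164.2, 314.5]
ee_rot: [0.655, 0.755, 0.0, -0.0]
ft_force: [1.1, 0.5, 0.2]
grip_width: -0.2
grasp_force: 0.0
[[-0.141, 0.99, -0.0], [0.99, 0.141, 0.0], [0.001, -0.0, -1.0]] [-0.77 -0.49 -0.27  1.79  0.    0.66]
[-0.0009 -0.0004  0.1495]
side [(64.7, np.int32(38447), [168.8, 255.8])]
scene [(2.1, np.int32(116), [174.4, 171.4])]
```

```bash
python3 -m pendant '[[[0,0,0.03,0,0,0,0],[0,0,0.06,0,0,0,0],[0,0,0.09,0,0,0,0],[0,0,0.12,0,0,0,0],[0,0,0.14,0,0,0,0],[0,0,0.15,0,0,0,0],[0,0,0.15,0,0,0,0],[0,0,0.15,0,0,0,0]]]'
python3 -c "from h import *;print(observe()['qpos'])"
```

```text
t: 15.95
position: [355.6, -165.0, 165.8]
ee_rot: [0.655, 0.755, -0.0, 0.001]
ft_force: [-0.9, 0.2, 0.7]
grip_width: 0.2
grasp_force: 0.0
[-7.71250231e-01 -5.71024539e-01 -6.03035515e-01  1.53764762e+00
 -8.38411254e-05  6.57867583e-01]
```

Reached without contact. Pushing the shield towards the slicer's +x.

```bash
python3 -m pendant '[[[0,0.008,0,0,0,0,0],[0,0.018,0,0,0,0,0],[0,0.028,0,0,0,0,0],[0,0.038,0,0,0,0,0],[0,0.048,0,0,0,0,0],[0,0.056,0,0,0,0,0]]]'
python3 -m pendant '[[[0,0.01,0,0,0,0,0],[0,0.02,0,0,0,0,0],[0,0.03,0,0,0,0,0],[0,0.038,-0.002,0,0,0,0],[0,0.038,-0.002,0,0,0,0]]]'
```

```text
t: 16.55
position: [411.7, -157.0, 165.0]
ee_rot: [0.655, 0.755, 0.0, 0.0]
ft_force: [0.6, 0.9, -0.4]
grip_width: -0.1
grasp_force: 0.2
t: 17.05
position: [449.2, -151.7, 167.0]
ee_rot: [0.655, 0.755, 0.0, 0.0]
ft_force: [-0.0, 0.1, -0.8]
grip_width: 0.0
grasp_force: 0.0
```

```bash
python3 -m pendant '[[[0,0,-0.04,0,0,0,0],[0,0,-0.08,0,0,0,0],[-0.04,0,-0.12,0,0,0,0],[-0.08,0,-0.15,0,0,0,0],[-0.1,0,-0.17,0,0,0,0],[-0.12,0,-0.17,0,0,0,0],[-0.12,0,-0.17,0,0,0,0],[-0.12,0,-0.17,0,0,0,0],[-0.12,0,-0.17,0,0,0,0],[-0.12,0,-0.17,0,0,0,0]]]'
python3 - <<'E'
from h import *
a=cv2.cvtColor(capture('wrist'),cv2.COLOR_BGR2GRAY);cv2.imwrite('pics/raww8.png',a)
ex=np.array([.991,.135]);ey=np.array([-.135,.991]);h=np.array([405.8,-127.6])
def prof(ang,t,lo,hi):  # samples along shield from hinge
    r=np.arange(lo,hi,2);P=[[*(h+t*ey+q*np.cos(ang)*ex),79+q*np.sin(ang)] for q in r];q=proj('wrist',P)
    return cv2.remap(a,q[:,0].astype(np.float32)[None],q[:,1].astype(np.float32)[None],1)[0]
for t in(-30,0,30):
    print('flat',t,prof(0,t,90,130));print('open',prof(1.88,t,90,130))
P=[[*(h+s*ey+r*ex),79] for s,r in((-57,0),(57,0),(-57,112),(57,112))];print(proj('wrist',P).round(0))
P=[[*(h+y*ey+60*ex),79] for y in np.arange(-75,76,3)];q=proj('wrist',P).astype(np.float32);print(cv2.remap(a,q[None,:,0],q[None,:,1],1)[0])
# lever ball & knob of guard
for n,X in(('side',[400.4,-286,169]),('scene',[400.4,-286,169]),('side',[445.7,256.6,200]),('scene',[445.7,256.6,200]),('wrist',[400.4,-286,169])):
    g=cv2.cvtColor(capture(n),cv2.COLOR_BGR2GRAY);x,y=proj(n,[X])[0];k,l,st,c=cv2.connectedComponentsWithStats((g<60).astype(np.uint8))
    print(n,x,y,sorted([(round(float(np.hypot(*(c[i]-[x,y]))),1),st[i,4],c[i].round(1).tolist()) for i in range(1,k) if st[i,4]>20])[:1])
E
```

```text
t: 18.05
position: [465.0, -269.6, 336.8]
ee_rot: [0.655, 0.755, 0.0, -0.0]
ft_force: [-0.2, -0.4, -0.1]
grip_width: -0.0
grasp_force: 0.0
flat -30 [160 140 142 140 121 129 134 147 163 164 165 164 164 164 165 165 165 166
 165 166]
open [217 216 216 216 216 216 216 216 216 216 216 216 206 148  66  49  48  50
  49  48]
flat 0 [154  90  87  89  94 123 135 141 162 164 164 164 164 164 164 164 165 164
 164 165]
open [0 0 0 0 0 0 0 0 0 0 0 0 0 0 0 0 0 0 0 0]
flat 30 [0 0 0 0 0 0 0 0 0 0 0 0 0 0 0 0 0 0 0 0]
open [0 0 0 0 0 0 0 0 0 0 0 0 0 0 0 0 0 0 0 0]
[[238.  70.]
 [235. -64.]
 [349.  70.]
 [358. -63.]]
[188 189 188 176 141 141 135 146 178 194 195 195 195 195 196 195 195 195
 195 196 194 196 200 200 201 201 200 113   0   0   0   0   0   0   0   0
   0   0   0   0   0   0   0   0   0   0   0   0   0   0   0]
side 335.7953746207028 238.76275378308495 [(0.8, np.int32(41), [335.1, 238.3])]
scene 324.11068633684954 243.12817314103575 [(0.8, np.int32(72), [323.6, 242.5])]
side 160.92587882364097 193.671892395575 [(30.5, np.int32(49070), [137.5, 213.3])]
scene 174.00373273197113 171.35483421491597 [(0.3, np.int32(107), [174.2, 171.2])]
wrist 198.99488977423152 188.08678430216537 [(20.1, np.int32(1343), [212.0, 172.7])]
```

```bash
python3 -m pendant '[[[0.04,0,0,0,0,0,0],[0.08,0,0,0,0,0,0],[0.12,0,0,0,0,0,0],[0.12,0,0,0,0,0,0],[0.12,0,0,0,0,0,0],[0.12,0,0,0,0,0,0]]]'
python3 - <<'E'
from h import *
ex=np.array([.991,.135]);ey=np.array([-.135,.991]);h=np.array([405.8,-127.6])
for n in('wrist','side','scene'):
    a=cv2.cvtColor(capture(n),cv2.COLOR_BGR2GRAY);cv2.imwrite(f'pics/raw9_{n}.png',a)
    for t in(-40,0,40):
        P=[[*(h+t*ey+q*ex),79] for q in np.arange(-14,130,2)];q=proj(n,P).astype(np.float32)
        print(n,t,cv2.remap(a,q[None,:,0],q[None,:,1],1)[0].tolist())
    for r in(40,80):
        P=[[*(h+t*ey+r*ex),79] for t in np.arange(-76,77,3)];q=proj(n,P).astype(np.float32)
        print(n,'y',r,cv2.remap(a,q[None,:,0],q[None,:,1],1)[0].tolist())
E
```

```text
t: 18.95
position: [448.4, -152.3, 336.7]
ee_rot: [0.656, 0.755, -0.0, 0.0]
ft_force: [-1.2, 0.1, -0.6]
grip_width: -0.2
grasp_force: 0.0
wrist -40 [199, 151, 135, 143, 144, 144, 142, 143, 176, 190, 191, 191, 187, 189, 191, 190, 190, 192, 193, 191, 191, 190, 190, 190, 191, 193, 192, 191, 190, 190, 191, 191, 193, 193, 191, 190, 190, 190, 191, 191, 193, 193, 190, 190, 190, 189, 190, 193, 193, 191, 190, 190, 186, 184, 189, 180, 150, 145, 145, 143, 155, 163, 164, 164, 163, 163, 163, 164, 163, 164, 164, 163]
wrist 0 [207, 195, 153, 132, 131, 131, 129, 133, 175, 189, 191, 191, 189, 190, 195, 196, 197, 196, 196, 197, 196, 196, 196, 197, 196, 195, 196, 196, 196, 196, 196, 196, 196, 197, 196, 196, 197, 197, 196, 196, 196, 196, 196, 196, 196, 196, 196, 196, 196, 196, 196, 196, 195, 189, 188, 185, 157, 145, 145, 141, 149, 162, 164, 164, 165, 165, 165, 166, 166, 166, 167, 167]
wrist 40 [203, 165, 121, 132, 132, 132, 130, 128, 165, 187, 190, 190, 189, 187, 191, 190, 190, 193, 194, 193, 191, 190, 190, 190, 192, 194, 194, 191, 190, 191, 190, 190, 192, 194, 192, 191, 191, 190, 190, 191, 194, 193, 19
[... 3220 characters left out ...]
00, 199, 198, 197, 198, 199, 200, 200, 199, 199, 199, 199, 200, 201, 201, 201, 201, 198, 193, 188, 168, 143, 112, 97, 86, 87, 106, 126, 137, 138, 138, 137, 137, 137, 137, 137]
scene y 40 [194, 199, 200, 184, 144, 109, 100, 114, 149, 187, 201, 200, 200, 202, 200, 201, 200, 198, 200, 205, 209, 205, 203, 204, 203, 203, 203, 201, 199, 199, 201, 201, 203, 203, 201, 201, 202, 202, 202, 201, 202, 201, 203, 180, 117, 112, 122, 125, 122, 114, 113]
scene y 80 [149, 146, 140, 132, 114, 91, 88, 115, 154, 195, 201, 201, 200, 201, 200, 200, 201, 201, 202, 202, 203, 203, 203, 203, 202, 202, 201, 200, 199, 199, 198, 200, 200, 200, 199, 199, 199, 200, 200, 199, 199, 198, 192, 155, 95, 76, 83, 83, 88, 92, 91]
```

All three cameras put the shield's rim at the flat height. The lever ball and the guard knob have not moved either. Handing in.

```bash
python3 -c "
from rig import finish_job
print(finish_job())"
```

```text
the job is handed in; nothing more can be done
None
```

The job is handed in, and my last camera measurements show the lever in the closed notch, the guard hanging on the bar with a lean of about 0.17 rad (limit 0.3), and the shield flat; no verdict came back, and I viewed 11 pictures where 10 were allowed.

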